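# Slide a gearbox control unit into the packed storage row

## Robot

A 6-joint arm with a two-finger parallel gripper is mounted at the origin on the work surface. World frame = base frame: x ahead of the robot, y to its left, z up, the work surface at z = 0. Lengths are in mm, angles in rad, forces in N, time in s.
With the tool pointing down it reaches from about 300 to 1000 mm from the base axis. Payload 5.1 kg.
Tool frame: the origin (TCP) lies midway between the tips of the shut fingers; the grasp point (between the pads) lies behind it (tcp_to_grasp is the z of the grasp point in the tool frame, in mm); z points along the fingers, y is the line along which they close (so a half turn about z gives the same grasp; the last joint's range is limited). The gripper opens to 95 mm and grips with 3 to 60 N. Pads are 20 mm wide; open, the fingers measure 119 mm over their backs; the gripper's body (75 mm by 180 mm) begins 59 mm behind the grasp point.
Start: joints at [1.21, 0.124, 1.65, -0, 1.367, -0.083], TCP at [178.278, 625.061, 214.656] pointing down, gripper open.
Joint ranges: [-2.61, 2.61], [-1.02, 2.33], [0.03, 2.71], [-1.35, 4.49], [0.32, 2.68], [-2.91, 2.91]. Speed limits (rad/s): [2.57, 2.57, 3.14, 3.14, 3.14, 3.14].

## Interface

Orientations are given as a unit quaternion [x, y, z, w].
In Python, from cell import state, capture, job_done, tcp_to_grasp gives the robot as it stands. The module is installed in compiled form; this text tells all that it offers.
- The arm moves only by the tool step_arm, never from a script. Its argument "motion" is a list of rows, each an object of numbers: "tx", "ty", "tz": the shift along the tool's x, y, z in mm; "wx", "wy", "wz": the turn, a rotation vector about the tool's x, y, z in rad; "grip": the finger opening in mm, from 0 to 95.1. A call has 1 to 10 rows; each row shifts and turns the commanded pose from where the row before left it, along the tool's axes as they then stand; what a row does not reach is not made up. A row lasts 1/8 s, in which the tool goes at most 62.5 mm and 10.7 degrees, less where a joint would pass 70% of its speed; a pose out of reach is approached as far as the arm can. A call is refused whole if a number of a shift passes 62.5 or a number of a turn 0.188, either way. A call with a gripper value outside its range is refused whole. The fingers move at their own pace and stop on an object; "grip_force" is the grip in N (left out, the last holds). Time passes only in rows, so rows that do not move let the fingers close. It gives the time, the measured TCP pose, the force, the opening and the grip force at its end, in the units of the state.
- state(): the state, without advancing time (a new reading comes with each control period).
- capture(name): name is "side" or "top" or "wrist"; returns a dict with "image" (384x512x3 uint8, red, green, blue), "fx", "fy", "cx", "cy" (pixels), "D" ([k1, k2, p1, p2, k3] as OpenCV has them; the pictures are not rectified), "R" (3x3) and "t" (3): a world point X has camera coordinates R X + t; the wrist camera has in their place "tool_from_camera" (4x4, takes a point from camera to tool coordinates, whose origin is the TCP and whose axes are the flange's). Camera axes: x right, y down, z forward; pixel columns grow to the right and rows downward; lengths in mm; the calibration is good to about 2 mm. A picture is of the moment at which its call begins: read the wrist's pose just before it. There is no depth.
- job_done(): hands the job in; it is judged then, once.
The state is a dict: "t": time; "qpos": joint angles; "qd": joint speeds; "joint_efforts": joint torques, N m; "tcp_pos": TCP position; "tool_rot": TCP orientation; "contact_force": force on the tool from outside, world axes, zero at the start; "torque": the same for the moment, N m; "opening": finger opening in mm; "grasp_force": force on a finger pad.
Only numpy, scipy, OpenCV 4.12 (cv2) and the standard library are available. Lean on these libraries where they do the work, as an engineer would, in place of code of your own. Each camera call takes 0.05 s, during which the arm holds its last target. There are 200 camera calls.

## Task

Put the loose gearbox control unit with the orange cap away in the narrow gap of the row standing in the plywood rack: flange end first, on its edge like the others, easing its neighbours apart without tipping them, and press it firmly home against the stop at the back, with some 10 newtons more than it takes to slide it. Then slide the steel cheek back up against the row, so that all five stand square and snug with no gaps. Be gentle: never push on the stop or squeeze the units harder than about 25 newtons, and leave the meter, the loose solenoid and the drink can where they are.

Things in the scene. Friction and masses are not known exactly. Their poses are not given: they have to be found in the camera images.
- unit: Loose control unit, 0.2-0.4 kg, orange cap and top tag, on its long edge on the bench left or right of the rack. 120 long (x), 30 thick (y), 80 mm high. Origin: underside centre. x points to its flange end, away from the robot within 0.5 rad. 30 mm thick from x=-60 (flat capped end, may be pushed) to +24, slopes both sides to 10 mm thick at +46, then a 10 mm flange to +60. Smooth sides to grip.
- unit_nose (a point): Middle of the loose unit's flange end: 60 mm ahead of its origin, 40 mm up.
- unit_a: Stored unit, same shape as the loose one but with grey cap and tag, standing in the row next to the fixed cheek. Same origin and axes; x points to the stop. Loose, 0.2 to 0.4 kg. Units slide on board, stop and cheeks with friction 0.3 to 0.5; a unit pushed sideways at its capped end swings out about its flange end and takes the next ones along, needing some 5 to 10 N.
- unit_b: Stored unit like unit_a, on the y-minus side of the gap (rack frame).
- unit_c: Stored unit like unit_a, on the y-plus side of the gap. The gap between the 30 mm thick housings of unit_b and unit_c is only 14 to 20 mm at the start.
- unit_d: Stored unit like unit_a, between unit_c and the sliding cheek.
- rack: Plywood rack fixed to the bench. Origin: underside centre of its board, bench level; x points to the stop, away from the robot, y along the row. Board 250 (x) by 240 by 8 mm; units stand on it at z=8. Stored units touch the stop: origins at x=45, capped ends at x=-15 mm; the board before them, from x=-125, is free. Fixed cheek face y=-85. Walls up to 99 mm high, none nearer the robot than x=5.
- stop: Smooth black plastic stop strip across the back of the rack, on its back wall; origin at the middle of its lower edge. Its front face is 4 mm nearer the robot than its origin, at x = 105 mm in the rack frame. It is stiff: it hardly gives when pressed.
- cheek (a joint): Sliding steel cheek at the y-plus end of the row, held only by friction (3 N); the row pushes it away along +y of the rack, and it can be pushed back by its flat outer face. Value = metres moved from its innermost place, where its inner face is at y = 57 mm in the rack; up to 0.045. Five units tight against the fixed cheek put it at 0.008.
- cheek_face (a point): Middle of the sliding cheek's inner face: x = 59, z = 46 mm in the rack frame. The cheek is a plate 8 mm thick, 108 mm long (x), its top edge 82 mm above the bench, with a small black slider on top at its far end (x = 104 to 134, up to 98 mm). The board outside it is free.
- meter: Yellow multimeter lying on the bench, 190 x 92 x 40 mm, on the other side of the rack from the loose unit. Origin: underside centre, long side along x. Leave alone.
- solenoid: Loose steel solenoid, 36 mm diameter, 36 mm high, standing on the bench near the rack's front left corner. Origin: underside centre. Leave alone.
- can: Red drink can, 66 mm diameter, 115 mm high, to the right of the rack. Origin: underside centre. Leave alone.

How it is judged (in metres and radians):
On the way, in this order (a step that is already met when the one before it is completed fails the run):
1. the unit stands upright on the rack board with its flange well into the gap between unit_b and unit_c (x of unit_nose in the frame of rack above 0 m and angle between unit's own z axis and vertical below 0.12 rad and z of unit in the frame of rack below 0.018 m and y of unit_nose in the frame of unit_b above 0 m and y of unit_nose in the frame of unit_c below 0 m), for 0.2 s.
2. the unit is pressed home: it bears on the stop with more than 5 N (contact force between unit and stop above 5 N), for 0.1 s.
At the end, for the whole second after the job is handed in: Loose unit on the board between unit_b and unit_c, flange at the stop, origin 42.5 to 48 mm along the rack, at rest; stored units at most 5 mm out from the stop; all five upright (unit 0.06, others 0.08 rad), square to the rack within 0.06 rad; cheek inner face under y = 70 mm (slack up to 5 mm) (x of unit in the frame of rack between 0.0425 and 0.048 m and z of each of unit, unit_a, unit_b, unit_c, unit_d in the frame of rack below 0.011 m and angle between unit's own z axis and vertical below 0.06 rad and angle between the x axis of each of unit, unit_a, unit_b, unit_c, unit_d and the x axis of rack, either way round below 0.06 rad and linear speed of unit below 0.01 m/s and y of unit in the frame of unit_b above 0.026 m and y of unit in the frame of unit_c below -0.026 m and y of cheek_face in the frame of rack below 0.07 m and angle between each of unit_a, unit_b, unit_c, unit_d's own z axis and vertical below 0.08 rad and x of each of unit_a, unit_b, unit_c, unit_d in the frame of rack above 0.04 m); the robot touches nothing.
It fails at once if the unit is rammed against the stop with more than 25 N (contact force between unit and stop above 25 N).
It fails at once if the unit and a stored unit are pressed together with more than 25 N (contact force between unit and unit_b above 25 N or contact force between unit and unit_c above 25 N or contact force between unit and unit_a above 25 N or contact force between unit and unit_d above 25 N).
It fails at once if a stored unit is tipped by more than 0.2 rad (angle between any of unit_a, unit_b, unit_c, unit_d's own z axis and vertical above 0.2 rad).
It fails at once if the meter, the solenoid or the can is moved by more than 15 mm (distance of any of meter, solenoid, can from where it was at the start of the episode above 0.015 m).
It also fails if it takes over 72 s, if anything falls off the work surface, if the arm or the gripper's body presses on something with over 40 N, if the wrist force passes 120 N, or if a joint passes its speed limit or range.

## Working session

There is one attempt and no reset: what is moved stays moved. The work goes in short steps, Python scripts to look and compute and a tool call to move; the robot and the scene stay as the last step left them, time stands still between calls to the robot, and variables do not carry over. Pictures are saved under pics/ and viewed, at most 11 in all, crops included, and the job is handed in when it is done.

Besides the shell and the picture viewer there is one more tool, called after "Call:" as name(argument=value, ...) on one line, values as JSON. step_arm: Moves the arm, as the interface text tells. Its arguments: {"type":"object","properties":{"motion":{"type":"array","items":{"type":"object","properties":{"tx":{"type":"number"},"ty":{"type":"number"},"tz":{"type":"number"},"wx":{"type":"number"},"wy":{"type":"number"},"wz":{"type":"number"},"grip":{"type":"number"}}}},"grip_force":{"type":"number"}},"required":["motion"]}

```bash
mkdir -p pics; cat > h.py <<'E'
import numpy as np, cv2, json
from cell import state, capture, job_done, tcp_to_grasp
from scipy.spatial.transform import Rotation as Rn
def cap(name):
    s=state(); c=capture(name)
    if name=="wrist":
        T=np.array(c["tool_from_camera"]); Rt=Rn.from_quat(s["tool_rot"]).as_matrix()
        Rwc=Rt@T[:3,:3]; o=Rt@T[:3,3]+np.array(s["tcp_pos"])
        c["R"]=Rwc.T; c["t"]=-Rwc.T@o
    c["R"]=np.array(c["R"]);c["t"]=np.array(c["t"])
    c["K"]=np.array([[c["fx"],0,c["cx"]],[0,c["fy"],c["cy"]],[0,0,1]]);c["D"]=np.array(c["D"],float)
    return c
def onplane(c,uv,z):
    p=cv2.undistortPoints(np.array(uv,float).reshape(-1,1,2),c["K"],c["D"]).reshape(-1,2)
    d=np.c_[p,np.ones(len(p))]@c["R"]; o=-c["R"].T@c["t"]
    return o+d*((z-o[2])/d[:,2])[:,None]
def proj(c,X):
    return cv2.projectPoints(np.array(X,float).reshape(-1,1,3),cv2.Rodrigues(c["R"])[0],c["t"],c["K"],c["D"])[0].reshape(-1,2)
def save(c,n): cv2.imwrite(f"pics/{n}.png",c["image"][:,:,::-1])
E
python3 - <<'E'
from h import *
s=state(); print(s, tcp_to_grasp)
cs=[cap(n) for n in ("top","side")]
for c in cs: print(-c["R"].T@c["t"], c["R"][2])
cv2.imwrite("pics/a.png",cs[0]["image"][:,:,::-1]);cv2.imwrite("pics/b.png",cs[1]["image"][:,:,::-1])
E
```

```text
{'t': 0.0, 'qpos': array([ 1.21037942e+00,  1.24484437e-01,  1.65169615e+00,  3.20210201e-05,
        1.36747615e+00, -8.26387688e-02]), 'qd': array([-4.76833343e-05,  1.32246261e-03, -4.79519726e-04, -1.05365634e-04,
        3.24998545e-05, -1.34350253e-03]), 'joint_efforts': array([-5.89559659e-04, -4.17602634e+01, -3.59926844e+01,  7.73744448e-02,
        4.91821859e-02, -1.78491359e-04]), 'tcp_pos': array([178.05685699, 624.46296315, 213.38732503]), 'tool_rot': array([ 1.38446110e-01,  9.90369431e-01, -1.00337908e-03, -2.42055338e-04]), 'contact_force': array([0.23102826, 0.1379552 , 0.19856266]), 'torque': array([-0.0406424 , -0.02424062,  0.00480156]), 'grasp_force': 0.0, 'opening': 95.18735399849857} -18.8
[ 297.71543991  -12.42367311 1156.02315921] [ 0.23628981 -0.01808564 -0.9715143 ]
[469.01535856 633.41493239 713.75773904] [ 0.09937536 -0.70957779 -0.69758433]
```

View pics/a.png

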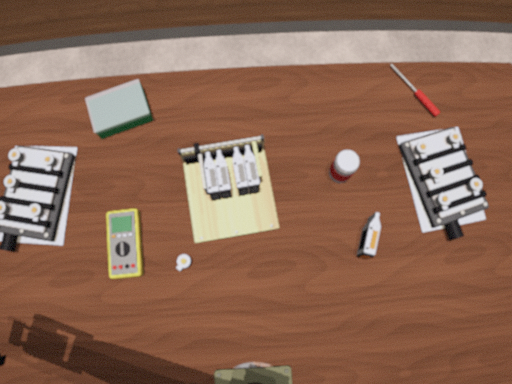

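View pics/b.png

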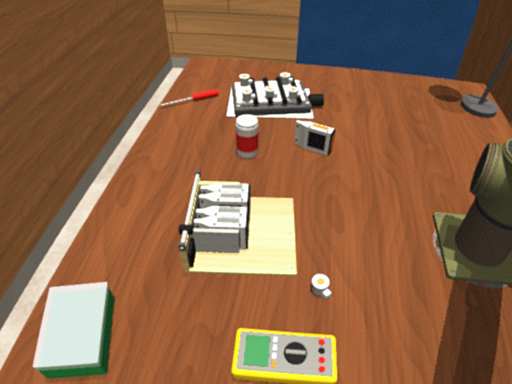

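The top view shows the rack board with its front corners at about (195,241) and (279,230) px. The loose unit is on the right at (370,237), the can at (345,163), the solenoid at (184,262) and the meter at (124,243).

```bash
python3 - <<'E'
from h import *
c=cap("top"); im=c["image"]
hsv=cv2.cvtColor(im,cv2.COLOR_RGB2HSV)
print("board corners",onplane(c,[(195,241),(279,230),(181,150),(264,140)],8).round(0).tolist())
m=cv2.inRange(hsv,(8,150,190),(22,255,255)); m[:200]=0;m[280:]=0;m[:,:340]=0;m[:,400:]=0
ys,xs=np.nonzero(m);print(len(xs),xs.mean(),ys.mean(),onplane(c,[(xs.mean(),ys.mean())],80))
print("unit nose/cap top",onplane(c,[(377,214),(370,255)],80).round(0).tolist())
print("can",onplane(c,[(347,158)],115),"sol",onplane(c,[(184,262)],36),"meter",onplane(c,[(124,243)],40))
cw=cv2.resize(im[120:270,160:410],None,fx=3.2,fy=3.2,interpolation=cv2.INTER_CUBIC)
cv2.imwrite("pics/c.png",cw[:,:,::-1])
E
```

```text
board corners [[453.0, 139.0, 8.0], [470.0, -99.0, 8.0], [725.0, 174.0, 8.0], [742.0, -74.0, 8.0]]
6 373.6666666666667 237.16666666666666 [[ 424.66866055 -344.50243654   80.        ]]
unit nose/cap top [[487.0, -361.0, 80.0], [378.0, -329.0, 80.0]]
can [[ 637.77963135 -287.68374889  115.        ]] sol [[393.05852723 166.883348    36.        ]] meter [[452.56606194 331.94604759  40.        ]]
```

View pics/c.png

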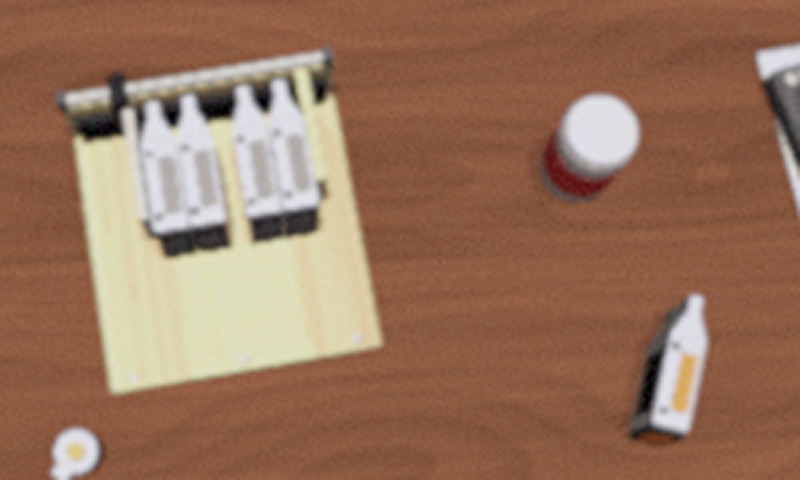

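The crop shows the four stored units with the gap at about (230,180) crop px, the sliding cheek on the left side, and the loose unit with its nose at (697,298) and its cap end at (665,435).

```bash
cat >> h.py <<'E'
def tool(d):  # world delta -> tool delta
    return Rn.from_quat(state()["tool_rot"]).as_matrix().T@np.array(d,float)
def yawx():
    m=Rn.from_quat(state()["tool_rot"]).as_matrix(); return np.arctan2(m[1,0],m[0,0])
E
python3 - <<'E'
from h import *
c=cap("wrist"); print(np.array(c["tool_from_camera"]).round(3),c["fx"],c["cx"],c["cy"])
p=np.array(state()["tcp_pos"]); print(tool([480,0,330]-p), tool(np.array([480,-330,330])-[480,0,330]),yawx())
E
```

```text
[[   0.      -0.97    -0.245   68.924]
 [   1.       0.      -0.      -0.461]
 [   0.      -0.245    0.97  -170.743]
 [   0.       0.       0.       1.   ]] 336.457265166911 254.9838806357108 188.49401084859352
[-461.59863301 -518.12090446 -115.48129728] [ -90.50153333 -317.34729129    0.41130683] 2.8637859865466355
```

Call:
step_arm(motion=[{"tx":-40,"ty":-41,"tz":-7},{"tx":-40,"ty":-41,"tz":-7},{"tx":-40,"ty":-41,"tz":-7},{"tx":-40,"ty":-41,"tz":-7},{"tx":-40,"ty":-41,"tz":-7},{"tx":-40,"ty":-41,"tz":-7},{"tx":-40,"ty":-41,"tz":-7},{"tx":-40,"ty":-41,"tz":-7},{"tx":-40,"ty":-41,"tz":-7},{"tx":-40,"ty":-41,"tz":-7}])

```text
schema error: expected keys tx, ty, tz, wx, wy, wz, grip
```

Call:
step_arm(motion=[{"tx":-40,"ty":-41,"tz":-7},{"tx":-40,"ty":-41,"tz":-7},{},{}])

```text
schema error: expected keys tx, ty, tz, wx, wy, wz, grip
```

```bash
python3 - <<'E'
from h import *
s=state(); print(s["tcp_pos"],s["t"])
c=cap("wrist"); np.save("w1.npy",c,allow_pickle=True)
cv2.imwrite("pics/d.png",cv2.resize(c["image"],(800,600),interpolation=cv2.INTER_CUBIC)[:,:,::-1])
E
```

```text
[178.14610932 624.70348914 213.86094978] 0.2
```

View pics/d.png

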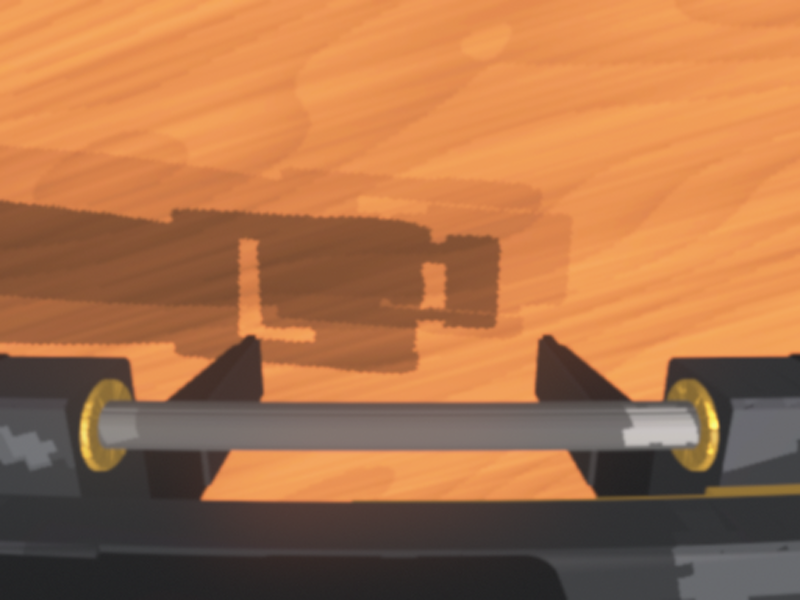

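The moves were refused because every key is required in each row. The picture shows only bare bench, with the fingers at (200,400) and (590,400) px.

Call:
step_arm(motion=[{"tx":-40,"ty":-41,"tz":-7,"wx":0,"wy":0,"wz":0,"grip":95},{"tx":-40,"ty":-41,"tz":-7,"wx":0,"wy":0,"wz":0,"grip":95},{"tx":-40,"ty":-41,"tz":-7,"wx":0,"wy":0,"wz":0,"grip":95},{"tx":-40,"ty":-41,"tz":-7,"wx":0,"wy":0,"wz":0,"grip":95},{"tx":-40,"ty":-41,"tz":-7,"wx":0,"wy":0,"wz":0,"grip":95},{"tx":-40,"ty":-41,"tz":-7,"wx":0,"wy":0,"wz":0,"grip":95},{"tx":-40,"ty":-41,"tz":-7,"wx":0,"wy":0,"wz":0,"grip":95},{"tx":-40,"ty":-41,"tz":-7,"wx":0,"wy":0,"wz":0,"grip":95},{"tx":-40,"ty":-41,"tz":-7,"wx":0,"wy":0,"wz":0,"grip":95},{"tx":-40,"ty":-41,"tz":-7,"wx":0,"wy":0,"wz":0,"grip":95}])

```text
t: 1.5
tcp_pos: [451.0, 119.3, 285.0]
tool_rot: [0.138, 0.99, 0.0, 0.0]
contact_force: [-0.1, -0.6, -0.1]
opening: 95.4
grasp_force: 0.0
```

Call:
step_arm(motion=[{"tx":-40,"ty":-41,"tz":-7,"wx":0,"wy":0,"wz":0,"grip":95},{"tx":-40,"ty":-41,"tz":-7,"wx":0,"wy":0,"wz":0,"grip":95},{"tx":0,"ty":0,"tz":0,"wx":0,"wy":0,"wz":0,"grip":95},{"tx":0,"ty":0,"tz":0,"wx":0,"wy":0,"wz":0,"grip":95},{"tx":0,"ty":0,"tz":0,"wx":0,"wy":0,"wz":0,"grip":95}])

```text
t: 2.12
tcp_pos: [504.4, 21.5, 298.4]
tool_rot: [0.138, 0.99, 0.0, -0.0]
contact_force: [-0.7, 0.5, -0.9]
opening: 95.3
grasp_force: 0.0
```

```bash
python3 - <<'E'
from h import *
s=state(); print(s["tcp_pos"],s["t"],yawx())
c=cap("wrist"); np.save("w1.npy",c,allow_pickle=True)
cv2.imwrite("pics/e.png",cv2.resize(c["image"],(800,600),interpolation=cv2.INTER_CUBIC)[:,:,::-1])
E
```

```text
[504.36018624  21.47635124 298.40623452] 2.125 2.865609844281832
```

View pics/e.png

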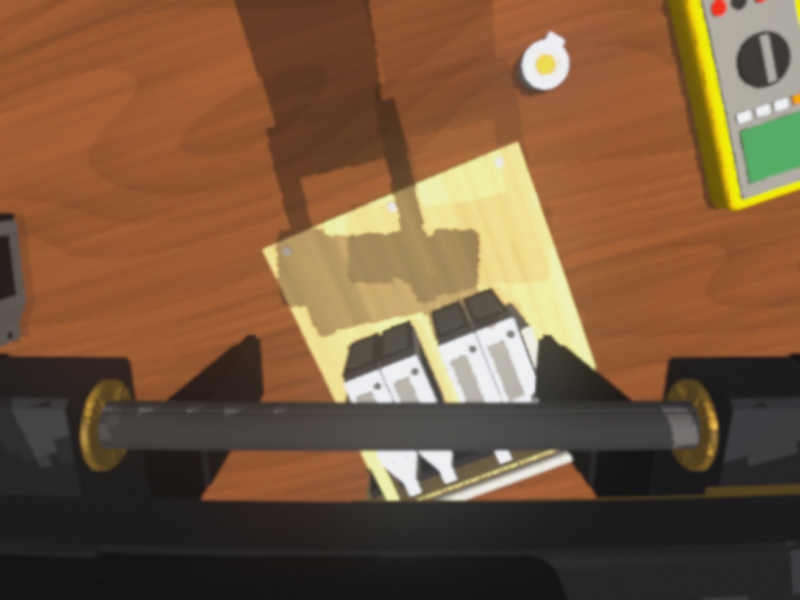

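The rack is seen from above with image-down pointing away from the robot. The board's front corners are at (263,248) and (518,142). The capped ends of a and b are at (350-410,330), those of c and d at (432-497,300), and the gap runs between (412,325) and (433,308).

```bash
python3 - <<'E'
from h import *
c=np.load("w1.npy",allow_pickle=True).item()
k=.64
def P(l,z): return onplane(c,np.array(l)*k,z)[:,:2].round(1)
b=P([(263,248),(518,142),(596,368),(335,392)],8);print("board FR,FL,Lside,Rside",b.tolist())
yx=b[1]-b[0];print("yaw front",np.arctan2(-yx[0],yx[1]),"len",np.hypot(*yx)); e=b[2]-b[1];print("yaw left side",np.arctan2(e[1],e[0])); e=b[3]-b[0];print("yaw right side",np.arctan2(e[1],e[0]))
yw=np.arctan2(-yx[0],yx[1]); M=np.array([[np.cos(yw),np.sin(yw)],[-np.sin(yw),np.cos(yw)]])
mid=(b[0]+b[1])/2; o=mid+M.T@[125,0]; print("rack origin",o)
q=P([(346,350),(378,340),(410,322),(433,308),(465,300),(494,290),(437,400),(460,395)],88)
print("caps in rack",((q-o)@M.T).round(1).tolist())
s=P([(545,65)],36);print("sol",s)
E
```

```text
board FR,FL,Lside,Rside [[475.9, -96.0], [448.9, 142.3], [669.8, 168.7], [625.3, -76.0]]
yaw front 0.11282142095384037 len 239.82470681729188
yaw left side 0.11894692951889865
yaw right side 0.13307761729855647
rack origin [586.60530143  37.22277859]
caps in rack [[-33.1, -71.0], [-31.3, -45.2], [-35.4, -17.2], [-39.0, 3.0], [-35.7, 27.6], [-34.7, 50.3], [32.5, -21.4], [35.4, -3.1]]
sol [[397.1 169.8]]
```

Call:
step_arm(motion=[{"tx":-8,"ty":-60,"tz":0,"wx":0,"wy":0,"wz":0,"grip":95},{"tx":-8,"ty":-60,"tz":0,"wx":0,"wy":0,"wz":0,"grip":95},{"tx":-8,"ty":-60,"tz":0,"wx":0,"wy":0,"wz":0,"grip":95},{"tx":-8,"ty":-60,"tz":0,"wx":0,"wy":0,"wz":0,"grip":95},{"tx":-8,"ty":-60,"tz":0,"wx":0,"wy":0,"wz":0,"grip":95},{"tx":-40,"ty":-44,"tz":0,"wx":0,"wy":0,"wz":0,"grip":95},{"tx":0,"ty":0,"tz":0,"wx":0,"wy":0,"wz":0,"grip":95},{"tx":0,"ty":0,"tz":0,"wx":0,"wy":0,"wz":0,"grip":95},{"tx":0,"ty":0,"tz":0,"wx":0,"wy":0,"wz":0,"grip":95}])

```text
t: 3.3
tcp_pos: [487.7, -330.9, 299.3]
tool_rot: [0.137, 0.991, -0.0, 0.0]
contact_force: [-0.0, 0.7, -0.4]
opening: 94.7
grasp_force: 0.0
```

```bash
python3 - <<'E'
from h import *
s=state(); print(s["tcp_pos"],s["t"],yawx())
c=cap("wrist"); np.save("w2.npy",c,allow_pickle=True)
cv2.imwrite("pics/f.png",cv2.resize(c["image"],(800,600),interpolation=cv2.INTER_CUBIC)[:,:,::-1])
E
```

```text
[ 487.72596069 -330.8975473   299.3493103 ] 3.3 2.8657963059084377
```

View pics/f.png

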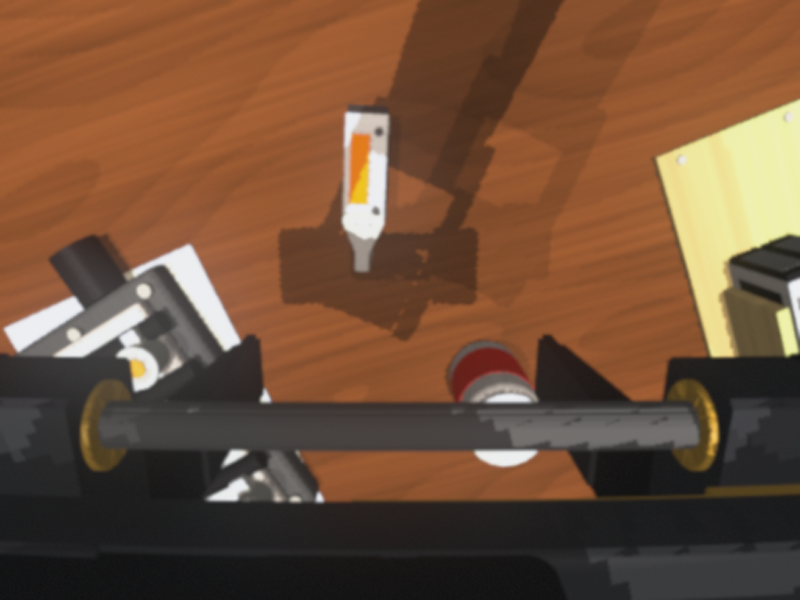

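The loose unit has its nose tip at (362,271), the rear of its top at (346..389,111) and its shoulder at (343..386,222). The can is at (500,400), clear of it.

```bash
python3 - <<'E'
from h import *
k=.64
c=np.load("w1.npy",allow_pickle=True).item()
def P(l,z): return onplane(c,np.array(l)*k,z)[:,:2].round(1)
yw=.118; M=np.array([[np.cos(yw),np.sin(yw)],[-np.sin(yw),np.cos(yw)]]); o=np.array([586.5,37.5])
f=lambda q:((q-o)@M.T).round(1).tolist()
print("bottom z8",f(P([(346,350),(410,322),(433,308),(494,290)],8)))
print("top z88",f(P([(346,382),(425,352),(438,342),(517,318)],88)))
c=np.load("w2.npy",allow_pickle=True).item()
q=P([(367.5,111),(362,271),(346,111),(389,111),(343,222),(386,222)],80);print(q.tolist())
e=q[1]-q[0];print("len",np.hypot(*e),"yaw",np.arctan2(e[1],e[0]),"w",np.hypot(*(q[2]-q[3])),np.hypot(*(q[4]-q[5])))
u=e/np.hypot(*e);ctr=(q[0]+q[1])/2;g=ctr-25*u
print("ctr",ctr,"grasp",g, "tool d",tool([*(g-np.array(state()["tcp_pos"])[:2]),0]))
print("can",P([(503,437)],115))
E
```

```text
bottom z8 [[-9.5, -90.3], [-11.9, -25.0], [-16.2, -0.6], [-10.7, 56.7]]
top z88 [[-9.1, -82.0], [-8.6, -15.7], [-12.3, -3.5], [-7.1, 58.9]]
[[381.2, -324.1], [491.0, -361.0], [377.0, -338.7], [385.4, -309.4], [451.7, -363.9], [460.4, -333.3]]
len 115.83458032901919 yaw -0.32420755190946815 w 30.480321520613924 31.812733299733893
ctr [ 436.1  -342.55] grasp [ 412.40241339 -334.58605696] tool d [ 71.48143795 -24.00053214  -0.07193992]
can [[ 635.6 -291.4]]
```

Call:
step_arm(motion=[{"tx":36,"ty":-12,"tz":45,"wx":0,"wy":0,"wz":0.024,"grip":95},{"tx":36,"ty":-12,"tz":45,"wx":0,"wy":0,"wz":0.024,"grip":95},{"tx":0,"ty":0,"tz":60,"wx":0,"wy":0,"wz":0,"grip":95},{"tx":0,"ty":0,"tz":60,"wx":0,"wy":0,"wz":0,"grip":70},{"tx":0,"ty":0,"tz":40,"wx":0,"wy":0,"wz":0,"grip":60},{"tx":0,"ty":0,"tz":23,"wx":0,"wy":0,"wz":0,"grip":60},{"tx":0,"ty":0,"tz":0,"wx":0,"wy":0,"wz":0,"grip":60},{"tx":0,"ty":0,"tz":0,"wx":0,"wy":0,"wz":0,"grip":60}])

```text
t: 4.35
tcp_pos: [412.7, -335.2, 27.4]
tool_rot: [0.162, 0.987, -0.001, 0.001]
contact_force: [0.2, 0.4, 0.1]
opening: 60.3
grasp_force: 0.0
```

```bash
python3 - <<'E'
from h import *
s=state(); print(s["tcp_pos"],s["t"],yawx()-np.pi,s["contact_force"])
u=np.array([np.cos(-.324),np.sin(-.324)]); print(tool([*(np.array([412.4,-334.6])-s["tcp_pos"][:2]),0]))
E
```

```text
[ 412.663886   -335.24386365   27.39207168] 4.35 -0.32502679366025644 [0.24457408 0.42665123 0.07883067]
[ 0.45567578  0.52588275 -0.00176707]
```

Close and lift.

Call:
step_arm(grip_force=35, motion=[{"tx":0,"ty":0,"tz":0,"wx":0,"wy":0,"wz":0,"grip":20},{"tx":0,"ty":0,"tz":0,"wx":0,"wy":0,"wz":0,"grip":20},{"tx":0,"ty":0,"tz":0,"wx":0,"wy":0,"wz":0,"grip":20},{"tx":0,"ty":0,"tz":0,"wx":0,"wy":0,"wz":0,"grip":20},{"tx":0,"ty":0,"tz":0,"wx":0,"wy":0,"wz":0,"grip":20},{"tx":0,"ty":0,"tz":-20,"wx":0,"wy":0,"wz":0,"grip":20},{"tx":0,"ty":0,"tz":-30,"wx":0,"wy":0,"wz":0,"grip":20},{"tx":0,"ty":0,"tz":-10,"wx":0,"wy":0,"wz":0,"grip":20},{"tx":0,"ty":0,"tz":0,"wx":0,"wy":0,"wz":0,"grip":20}])

```text
t: 5.48
tcp_pos: [411.8, -335.0, 85.7]
tool_rot: [0.162, 0.987, -0.0, 0.0]
contact_force: [0.9, -0.4, -2.7]
opening: 30.1
grasp_force: 35.0
```

```bash
python3 - <<'E'
from h import *
s=state(); print(s["tcp_pos"],s["t"],yawx()-np.pi,s["contact_force"],s["torque"],s["opening"])
yw=.118;o=np.array([586.5,37.5]);R=np.array([[np.cos(yw),-np.sin(yw)],[np.sin(yw),np.cos(yw)]])
# unit origin target rack (-105,-15.5): grasp 25 behind
g=o+R@[-155-25+30,-15.5]; print("stage TCP",g, tool([*(g-s["tcp_pos"][:2]),0]))
E
```

```text
[ 411.75476037 -334.97836198   85.67332242] 5.475 -0.3258243650791237 [ 0.91438    -0.38682412 -2.72177779] [ 0.0356069   0.06413683 -0.02229271] 30.070507369844922
stage TCP [439.36784728   4.44883306] [ 8.24869157e+01  3.30407612e+02 -1.47543115e-01]
```

Call:
step_arm(motion=[{"tx":14,"ty":55,"tz":0,"wx":0,"wy":0,"wz":0,"grip":20},{"tx":14,"ty":55,"tz":0,"wx":0,"wy":0,"wz":0,"grip":20},{"tx":14,"ty":55,"tz":0,"wx":0,"wy":0,"wz":0,"grip":20},{"tx":14,"ty":55,"tz":0,"wx":0,"wy":0,"wz":0,"grip":20},{"tx":14,"ty":55,"tz":0,"wx":0,"wy":0,"wz":0,"grip":20},{"tx":13,"ty":55,"tz":5,"wx":0,"wy":0,"wz":-0.111,"grip":20},{"tx":0,"ty":0,"tz":10,"wx":0,"wy":0,"wz":-0.111,"grip":20},{"tx":0,"ty":0,"tz":10,"wx":0,"wy":0,"wz":-0.111,"grip":20},{"tx":0,"ty":0,"tz":10,"wx":0,"wy":0,"wz":-0.11,"grip":20},{"tx":0,"ty":0,"tz":0,"wx":0,"wy":0,"wz":0,"grip":20}])

```text
t: 6.72
tcp_pos: [436.6, 4.6, 48.3]
tool_rot: [-0.058, 0.998, 0.0, -0.002]
contact_force: [-0.7, 0.3, -1.8]
opening: 29.8
grasp_force: 35.0
```

```bash
python3 - <<'E'
from h import *
s=state(); print(s["tcp_pos"],s["t"],yawx(),s["contact_force"],s["torque"],s["opening"])
c=cap("top"); np.save("t2.npy",c,allow_pickle=True); d=cap("side"); np.save("s2.npy",d,allow_pickle=True)
A=cv2.resize(c["image"][130:250,170:290],(480,480),interpolation=cv2.INTER_CUBIC)
print(A.shape)
B=cv2.resize(d["image"][165:285,170:250],(320,480),interpolation=cv2.INTER_CUBIC)
cv2.imwrite("pics/g.png",np.hstack([A,B])[:,:,::-1])
E
```

```text
[436.59614433   4.64939042  48.26395273] 6.725 -3.025560605044469 [-0.74159804  0.27564697 -1.7678158 ] [0.00036971 0.08852035 0.00921741] 29.8015182660823
(480, 480, 3)
```

View pics/g.png

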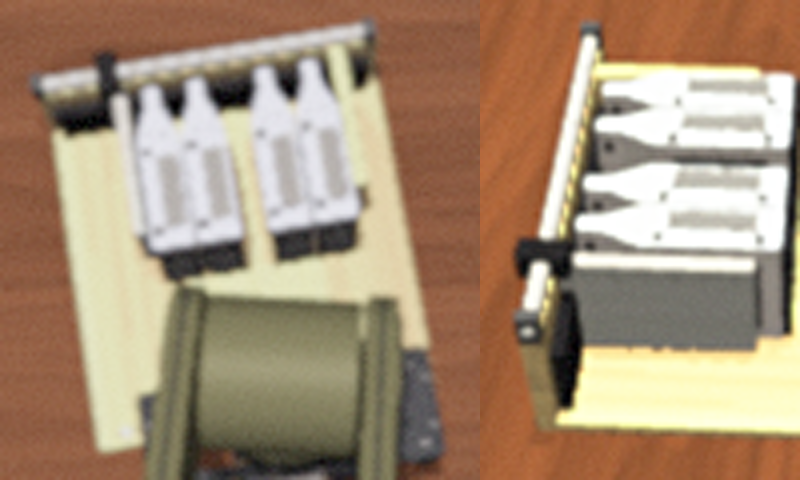

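The top view on the left shows c and d with rear top corners at (146,250) and (243,240) crop px, and a and b at (268,230) and (358,220). The gap lies between them, and the arm hides the held unit.

```bash
python3 - <<'E'
from h import *
c=np.load("t2.npy",allow_pickle=True).item()
yw=.118; M=np.array([[np.cos(yw),np.sin(yw)],[-np.sin(yw),np.cos(yw)]]); o=np.array([586.5,37.5])
def f(l,z):
    l=np.array(l)/4-.375+[170,130]; return ((onplane(c,l,z)[:,:2]-o)@M.T).round(1).tolist()
print("c/d, a/b rear top",f([(146,250),(243,240),(268,230),(358,220)],88))
print("noses tops d c b a",f([(152,88),(195,80),(264,68),(310,60)],88))
print("shoulder d-left, c-right, b-left, a-right",f([(137,150),(230,138),(254,130),(345,120)],88))
print("board FL, back left",f([(100,452),(55,135)],8))
print("stop rail ends z99",f([(40,85),(370,35)],99))
# profile across the tops: brightness along rack-y at x=0..20, z=88
def proj_r(x,y,z): 
    w=M.T@[x,y]+o; return proj(c,[[*w,z]])[0]
g=cv2.cvtColor(c["image"],cv2.COLOR_RGB2HSV)[:,:,1]
ys=np.arange(-95,72,2.)
pr=np.mean([[cv2.getRectSubPix(g,(1,1),tuple(map(float,proj_r(x,y,88))))[0,0] for y in ys] for x in (0,5,10,15,20)],axis=0)
print([(int(y),int(p)) for y,p in zip(ys,pr)])
c=np.load("w1.npy",allow_pickle=True).item()
g=cv2.cvtColor(c["image"],cv2.COLOR_RGB2HSV)[:,:,1]
pr=np.mean([[cv2.getRectSubPix(g,(1,1),tuple(map(float,proj_r(x,y,88))))[0,0] for y in ys] for x in (-5,0,3)],axis=0)
print([(int(y),int(p)) for y,p in zip(ys,pr)])
E
```

```text
c/d, a/b rear top [[-8.0, 58.8], [-12.5, -6.3], [-8.6, -24.0], [-12.3, -84.7]]
noses tops d c b a [[104.9, 38.0], [105.4, 7.9], [105.7, -40.3], [106.0, -72.5]]
shoulder d-left, c-right, b-left, a-right [[62.5, 54.6], [59.8, -9.2], [62.6, -26.2], [58.8, -88.6]]
board FL, back left [[-125.4, 118.2], [111.2, 117.7]]
stop rail ends z99 [[116.6, 112.6], [112.7, -115.5]]
[(-95, 63), (-93, 65), (-91, 54), (-89, 34), (-87, 16), (-85, 7), (-83, 5), (-81, 6), (-79, 7), (-77, 9), (-75, 8), (-73, 8), (-71, 6), (-69, 4), (-67, 5), (-65, 7), (-63, 7), (-61, 8), (-59, 8), (-57, 7), (-55, 7), (-53, 6), (-51, 5), (-49, 6), (-47, 7), (-45, 9), (-43, 10), (-41, 10), (-39, 7), (-37, 5), (-35, 6), (-33, 7), (-31, 8), (-29, 7), (-27, 5), (-25, 12), (-23, 31), (-21, 49), (-19, 54), (-17, 51), (-15, 49), (-13, 51), (-11, 53), (-9, 39), (-7, 16), (-5, 6), (-3, 5), (-1, 5), (1, 8), (3, 9), (5, 9), (7, 8), (9, 6), (11, 5), (13, 5), (15, 7), (17, 7), (19, 7), (21, 7), (23, 7), (25, 7), (27, 6), (29, 5), (31, 6), (33, 8), (35, 8), (37, 8), (39, 7), (41, 5), (43, 5), (45, 6), (47, 7), (49, 7), (51, 7), (53, 7), (
[... 203 characters left out ...]
 (-73, 3), (-71, 3), (-69, 3), (-67, 2), (-65, 2), (-63, 4), (-61, 6), (-59, 4), (-57, 3), (-55, 4), (-53, 4), (-51, 3), (-49, 2), (-47, 2), (-45, 3), (-43, 3), (-41, 3), (-39, 2), (-37, 2), (-35, 3), (-33, 3), (-31, 5), (-29, 7), (-27, 4), (-25, 4), (-23, 5), (-21, 17), (-19, 39), (-17, 81), (-15, 96), (-13, 89), (-11, 85), (-9, 73), (-7, 54), (-5, 12), (-3, 2), (-1, 3), (1, 3), (3, 3), (5, 3), (7, 3), (9, 3), (11, 2), (13, 3), (15, 3), (17, 3), (19, 5), (21, 3), (23, 5), (25, 6), (27, 5), (29, 3), (31, 2), (33, 2), (35, 2), (37, 3), (39, 3), (41, 2), (43, 2), (45, 3), (47, 3), (49, 9), (51, 7), (53, 2), (55, 3), (57, 8), (59, 31), (61, 33), (63, 47), (65, 65), (67, 71), (69, 74), (71, 76)]
```

Call:
step_arm(motion=[{"tx":0,"ty":0,"tz":5,"wx":0,"wy":0,"wz":0,"grip":20},{"tx":0,"ty":0,"tz":5,"wx":0,"wy":0,"wz":0,"grip":20},{"tx":0,"ty":0,"tz":1.5,"wx":0,"wy":0,"wz":0,"grip":20},{"tx":0,"ty":0,"tz":0,"wx":0,"wy":0,"wz":0,"grip":20},{"tx":0,"ty":0,"tz":0,"wx":0,"wy":0,"wz":0,"grip":20}])

```text
t: 7.45
tcp_pos: [438.8, 4.3, 39.3]
tool_rot: [-0.059, 0.998, -0.0, 0.0]
contact_force: [0.1, 0.7, -1.6]
opening: 29.8
grasp_force: 35.0
```

Call:
step_arm(motion=[{"tx":0,"ty":0,"tz":2,"wx":0,"wy":0,"wz":0,"grip":20},{"tx":0,"ty":0,"tz":1,"wx":0,"wy":0,"wz":0,"grip":20},{"tx":0,"ty":0,"tz":0,"wx":0,"wy":0,"wz":0,"grip":20},{"tx":0,"ty":0,"tz":0,"wx":0,"wy":0,"wz":0,"grip":20}])

```text
t: 7.95
tcp_pos: [438.7, 4.3, 36.2]
tool_rot: [-0.059, 0.998, -0.0, 0.0]
contact_force: [0.1, -0.0, -3.1]
opening: 29.9
grasp_force: 35.0
```

Call:
step_arm(motion=[{"tx":0,"ty":0,"tz":0.7,"wx":0,"wy":0,"wz":0,"grip":20},{"tx":0,"ty":0,"tz":0,"wx":0,"wy":0,"wz":0,"grip":20},{"tx":0,"ty":0,"tz":0,"wx":0,"wy":0,"wz":0,"grip":20}])

```text
t: 8.32
tcp_pos: [438.7, 4.3, 35.4]
tool_rot: [-0.059, 0.998, -0.0, -0.0]
contact_force: [0.1, 0.2, -1.7]
opening: 29.9
grasp_force: 35.0
```

Call:
step_arm(motion=[{"tx":-12,"ty":0.5,"tz":0.3,"wx":0,"wy":0,"wz":0,"grip":20},{"tx":-14,"ty":0,"tz":0,"wx":0,"wy":0,"wz":0,"grip":20},{"tx":-12,"ty":0,"tz":0,"wx":0,"wy":0,"wz":0,"grip":20},{"tx":-4,"ty":0,"tz":0,"wx":0,"wy":0,"wz":0,"grip":20},{"tx":0,"ty":0,"tz":0,"wx":0,"wy":0,"wz":0,"grip":20},{"tx":0,"ty":0,"tz":0,"wx":0,"wy":0,"wz":0,"grip":20}])

```text
t: 9.07
tcp_pos: [479.9, 9.8, 34.9]
tool_rot: [-0.059, 0.998, 0.0, -0.0]
contact_force: [-0.1, 0.9, -2.8]
opening: 29.7
grasp_force: 35.0
```

```bash
cat >> h.py <<'E'
YW=.118;O=np.array([586.5,37.5]);MR=np.array([[np.cos(YW),np.sin(YW)],[-np.sin(YW),np.cos(YW)]])
def rs():
    s=state();print("t",round(s["t"],2),"tcp rack",(MR@(s["tcp_pos"][:2]-O)).round(1),"z",round(s["tcp_pos"][2],1),"F rack",(MR@s["contact_force"][:2]).round(1),round(s["contact_force"][2],1),"T",np.round(s["torque"],2),"open",round(s["opening"],1),"yaw err",round((yawx()-YW+2*np.pi)%np.pi,3))
E
python3 - <<'E'
from h import *
rs()
d=cap("side")
B=cv2.resize(d["image"][165:285,170:310],(700,600),interpolation=cv2.INTER_CUBIC)
cv2.imwrite("pics/i.png",B[:,:,::-1])
E
```

```text
t 9.07 tcp rack [-109.1  -15. ] z 34.9 F rack [-0.   0.9] -2.8 T [0.02 0.07 0.05] open 29.7 yaw err 3.141
```

View pics/i.png

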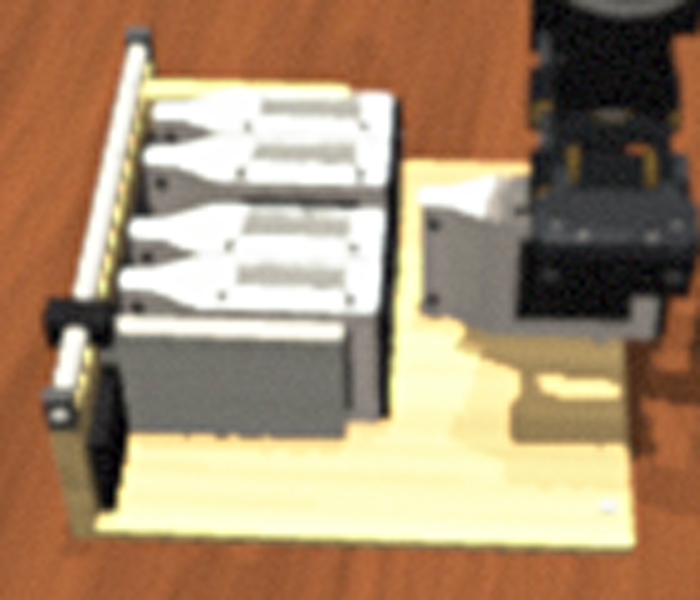

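The side view shows the held unit level on the board at (420-660,190-340), with its nose aimed at the gap between (145,180) and (130,230).

Call:
step_arm(motion=[{"tx":-4,"ty":0,"tz":0.4,"wx":0,"wy":0,"wz":0,"grip":20},{"tx":-4,"ty":0,"tz":0,"wx":0,"wy":0,"wz":0,"grip":20},{"tx":-4,"ty":0,"tz":0,"wx":0,"wy":0,"wz":0,"grip":20},{"tx":-2,"ty":0,"tz":0,"wx":0,"wy":0,"wz":0,"grip":20},{"tx":0,"ty":0,"tz":0,"wx":0,"wy":0,"wz":0,"grip":20}])

```text
t: 9.75
tcp_pos: [494.4, 11.4, 34.8]
tool_rot: [-0.059, 0.998, -0.0, -0.0]
contact_force: [-0.3, 0.4, -2.6]
opening: 29.8
grasp_force: 35.0
```

Call:
step_arm(motion=[{"tx":-3,"ty":0,"tz":0,"wx":0,"wy":0,"wz":0,"grip":20},{"tx":-3,"ty":0,"tz":0,"wx":0,"wy":0,"wz":0,"grip":20},{"tx":0,"ty":0,"tz":0,"wx":0,"wy":0,"wz":0,"grip":20},{"tx":0,"ty":0,"tz":0,"wx":0,"wy":0,"wz":0,"grip":20}])

```text
t: 10.25
tcp_pos: [500.1, 12.1, 34.7]
tool_rot: [-0.059, 0.998, 0.0, -0.0]
contact_force: [0.1, -0.2, -2.6]
opening: 29.9
grasp_force: 35.0
```

```bash
python3 -c "
from h import *
rs()"
```

```text
t 10.25 tcp rack [-88.8 -15.1] z 34.7 F rack [ 0.1 -0.2] -2.6 T [ 0.02  0.07 -0.04] open 29.9 yaw err 3.141
```

Call:
step_arm(motion=[{"tx":-2,"ty":0,"tz":0,"wx":0,"wy":0,"wz":0,"grip":20},{"tx":-2,"ty":0,"tz":0,"wx":0,"wy":0,"wz":0,"grip":20},{"tx":-2,"ty":0,"tz":0,"wx":0,"wy":0,"wz":0,"grip":20},{"tx":-2,"ty":0,"tz":0,"wx":0,"wy":0,"wz":0,"grip":20},{"tx":0,"ty":0,"tz":0,"wx":0,"wy":0,"wz":0,"grip":20},{"tx":0,"ty":0,"tz":0,"wx":0,"wy":0,"wz":0,"grip":20}])

```text
t: 11.0
tcp_pos: [508.1, 13.0, 34.7]
tool_rot: [-0.059, 0.998, -0.0, -0.0]
contact_force: [-0.0, 0.1, -3.1]
opening: 30.0
grasp_force: 35.0
```

Call:
step_arm(motion=[{"tx":-2,"ty":0.3,"tz":0,"wx":0,"wy":0,"wz":0,"grip":20},{"tx":0,"ty":0,"tz":0,"wx":0,"wy":0,"wz":0,"grip":20},{"tx":0,"ty":0,"tz":0,"wx":0,"wy":0,"wz":0,"grip":20}])

```text
t: 11.38
tcp_pos: [510.1, 13.5, 34.7]
tool_rot: [-0.059, 0.998, -0.0, -0.0]
contact_force: [0.3, -1.1, -2.3]
opening: 29.7
grasp_force: 35.0
```

Call:
step_arm(motion=[{"tx":-2,"ty":0.6,"tz":0,"wx":0,"wy":0,"wz":0,"grip":20},{"tx":0,"ty":0,"tz":0,"wx":0,"wy":0,"wz":0,"grip":20},{"tx":0,"ty":0,"tz":0,"wx":0,"wy":0,"wz":0,"grip":20}])

```text
t: 11.75
tcp_pos: [512.0, 14.4, 34.7]
tool_rot: [-0.059, 0.998, -0.0, -0.0]
contact_force: [0.2, -0.2, -2.9]
opening: 30.0
grasp_force: 35.0
```

Call:
step_arm(motion=[{"tx":-2,"ty":0.7,"tz":0,"wx":0,"wy":0,"wz":0,"grip":20},{"tx":0,"ty":0,"tz":0,"wx":0,"wy":0,"wz":0,"grip":20},{"tx":0,"ty":0,"tz":0,"wx":0,"wy":0,"wz":0,"grip":20}])

```text
t: 12.12
tcp_pos: [514.0, 15.3, 34.8]
tool_rot: [-0.059, 0.998, -0.0, 0.0]
contact_force: [-0.3, 0.0, -3.2]
opening: 29.7
grasp_force: 35.0
```

Call:
step_arm(motion=[{"tx":-2,"ty":0.7,"tz":0,"wx":0,"wy":0,"wz":0,"grip":20},{"tx":0,"ty":0,"tz":0,"wx":0,"wy":0,"wz":0,"grip":20},{"tx":0,"ty":0,"tz":0,"wx":0,"wy":0,"wz":0,"grip":20}])

```text
t: 12.5
tcp_pos: [515.7, 16.2, 34.6]
tool_rot: [-0.059, 0.998, 0.0, -0.0]
contact_force: [-0.4, -0.0, -2.6]
opening: 29.7
grasp_force: 35.0
```

Call:
step_arm(motion=[{"tx":-2,"ty":0.7,"tz":0,"wx":0,"wy":0,"wz":0,"grip":20},{"tx":0,"ty":0,"tz":0,"wx":0,"wy":0,"wz":0,"grip":20},{"tx":0,"ty":0,"tz":0,"wx":0,"wy":0,"wz":0,"grip":20}])

```text
t: 12.88
tcp_pos: [517.9, 17.2, 34.8]
tool_rot: [-0.059, 0.998, 0.0, 0.0]
contact_force: [-0.6, -0.3, -3.9]
opening: 29.7
grasp_force: 35.0
```

```bash
python3 -c "
from h import *
rs()"
```

```text
t 12.88 tcp rack [-70.6 -12.1] z 34.8 F rack [-0.6 -0.2] -3.9 T [-0.09  0.19 -0.06] open 29.7 yaw err 3.141
```

Call:
step_arm(motion=[{"tx":-2,"ty":0.6,"tz":0,"wx":0,"wy":0,"wz":0,"grip":20},{"tx":0,"ty":0,"tz":0,"wx":0,"wy":0,"wz":0,"grip":20},{"tx":0,"ty":0,"tz":0,"wx":0,"wy":0,"wz":0,"grip":20}])

```text
t: 13.25
tcp_pos: [519.3, 17.6, 34.6]
tool_rot: [-0.059, 0.998, -0.0, -0.0]
contact_force: [-2.6, -3.5, -2.4]
opening: 29.8
grasp_force: 35.0
```

Call:
step_arm(motion=[{"tx":-2,"ty":0.6,"tz":0,"wx":0,"wy":0,"wz":0,"grip":20},{"tx":0,"ty":0,"tz":0,"wx":0,"wy":0,"wz":0,"grip":20},{"tx":0,"ty":0,"tz":0,"wx":0,"wy":0,"wz":0,"grip":20}])

```text
t: 13.62
tcp_pos: [520.9, 18.5, 34.3]
tool_rot: [-0.059, 0.998, -0.0, -0.001]
contact_force: [-2.6, -4.8, -2.7]
opening: 30.2
grasp_force: 35.0
```

Call:
step_arm(motion=[{"tx":-2,"ty":0.6,"tz":0,"wx":0,"wy":0,"wz":0,"grip":20},{"tx":0,"ty":0,"tz":0,"wx":0,"wy":0,"wz":0,"grip":20},{"tx":0,"ty":0,"tz":0,"wx":0,"wy":0,"wz":0,"grip":20}])

```text
t: 14.0
tcp_pos: [522.8, 19.3, 34.3]
tool_rot: [-0.059, 0.998, -0.0, -0.001]
contact_force: [-3.1, -4.1, -3.2]
opening: 29.8
grasp_force: 35.0
```

```bash
python3 -c "
from h import *
rs()"
```

```text
t 14.0 tcp rack [-65.4 -10.6] z 34.3 F rack [-3.5 -3.7] -3.2 T [-0.7   0.66 -0.15] open 29.8 yaw err 3.141
```

Call:
step_arm(motion=[{"tx":-2,"ty":0.4,"tz":0,"wx":0,"wy":0,"wz":0,"grip":20},{"tx":0,"ty":0,"tz":0,"wx":0,"wy":0,"wz":0,"grip":20},{"tx":0,"ty":0,"tz":0,"wx":0,"wy":0,"wz":0,"grip":20}])

```text
t: 14.38
tcp_pos: [524.6, 20.0, 34.2]
tool_rot: [-0.059, 0.998, -0.0, -0.001]
contact_force: [-3.7, -3.9, -2.2]
opening: 29.8
grasp_force: 35.0
```

Call:
step_arm(motion=[{"tx":-2,"ty":0.4,"tz":0,"wx":0,"wy":0,"wz":0,"grip":20},{"tx":0,"ty":0,"tz":0,"wx":0,"wy":0,"wz":0,"grip":20},{"tx":0,"ty":0,"tz":0,"wx":0,"wy":0,"wz":0,"grip":20}])

```text
t: 14.75
tcp_pos: [527.7, 20.7, 34.8]
tool_rot: [-0.059, 0.998, -0.0, 0.0]
contact_force: [-0.3, -4.0, -4.6]
opening: 30.1
grasp_force: 35.0
```

Call:
step_arm(motion=[{"tx":-2,"ty":0.3,"tz":0,"wx":0,"wy":0,"wz":0,"grip":20},{"tx":0,"ty":0,"tz":0,"wx":0,"wy":0,"wz":0,"grip":20},{"tx":0,"ty":0,"tz":0,"wx":0,"wy":0,"wz":0,"grip":20}])

```text
t: 15.12
tcp_pos: [529.6, 21.4, 34.9]
tool_rot: [-0.059, 0.998, -0.0, 0.0]
contact_force: [0.4, -4.4, -2.9]
opening: 30.2
grasp_force: 35.0
```

```bash
python3 -c "
from h import *
rs()"
```

```text
t 15.12 tcp rack [-58.4  -9.3] z 34.9 F rack [-0.1 -4.4] -2.9 T [-0.72  0.13 -0.2 ] open 30.2 yaw err 3.141
```

Call:
step_arm(motion=[{"tx":-4,"ty":-0.2,"tz":0,"wx":0,"wy":0,"wz":0,"grip":20},{"tx":-4,"ty":0,"tz":0,"wx":0,"wy":0,"wz":0,"grip":20},{"tx":0,"ty":0,"tz":0,"wx":0,"wy":0,"wz":0,"grip":20},{"tx":0,"ty":0,"tz":0,"wx":0,"wy":0,"wz":0,"grip":20}])

```text
t: 15.62
tcp_pos: [537.5, 22.3, 34.8]
tool_rot: [-0.059, 0.998, 0.0, 0.0]
contact_force: [-0.5, -3.0, -3.0]
opening: 30.0
grasp_force: 35.0
```

Call:
step_arm(motion=[{"tx":-4,"ty":0,"tz":0,"wx":0,"wy":0,"wz":0,"grip":20},{"tx":-4,"ty":0,"tz":0,"wx":0,"wy":0,"wz":0,"grip":20},{"tx":0,"ty":0,"tz":0,"wx":0,"wy":0,"wz":0,"grip":20},{"tx":0,"ty":0,"tz":0,"wx":0,"wy":0,"wz":0,"grip":20}])

```text
t: 16.12
tcp_pos: [545.2, 23.1, 34.6]
tool_rot: [-0.059, 0.998, -0.0, 0.0]
contact_force: [0.1, -3.7, -4.4]
opening: 29.8
grasp_force: 35.0
```

Call:
step_arm(motion=[{"tx":-3,"ty":0,"tz":0,"wx":0,"wy":0,"wz":0,"grip":20},{"tx":-3,"ty":0,"tz":0,"wx":0,"wy":0,"wz":0,"grip":20},{"tx":0,"ty":0,"tz":0,"wx":0,"wy":0,"wz":0,"grip":20},{"tx":0,"ty":0,"tz":0,"wx":0,"wy":0,"wz":0,"grip":20}])

```text
t: 16.62
tcp_pos: [550.9, 23.8, 34.6]
tool_rot: [-0.059, 0.998, 0.0, -0.0]
contact_force: [-1.3, -4.5, -2.8]
opening: 30.3
grasp_force: 35.0
```

```bash
python3 -c "
from h import *
rs()
d=cap('side')
B=cv2.resize(d['image'][165:285,170:310],(700,600),interpolation=cv2.INTER_CUBIC)
cv2.imwrite('pics/j.png',B[:,:,::-1])"
```

```text
t 16.62 tcp rack [-37.   -9.4] z 34.6 F rack [-1.8 -4.3] -2.8 T [-0.83  0.37 -0.15] open 30.3 yaw err 3.141
```

View pics/j.png

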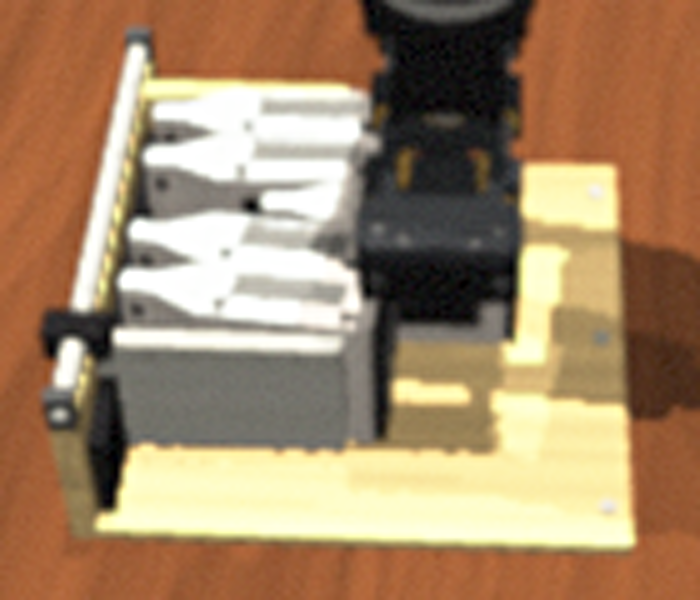

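The side view shows the unit's nose at (255,200) between b and c, with c and d swung out a little and the cheek moved. All units are upright.

Call:
step_arm(motion=[{"tx":-2,"ty":0,"tz":0.7,"wx":0,"wy":0,"wz":0,"grip":20},{"tx":0,"ty":0,"tz":0,"wx":0,"wy":0,"wz":0,"grip":20},{"tx":0,"ty":0,"tz":0,"wx":0,"wy":0,"wz":0,"grip":60},{"tx":0,"ty":0,"tz":0,"wx":0,"wy":0,"wz":0,"grip":60},{"tx":0,"ty":0,"tz":0,"wx":0,"wy":0,"wz":0,"grip":60},{"tx":0,"ty":0,"tz":0,"wx":0,"wy":0,"wz":0,"grip":60}])

```text
t: 17.42
tcp_pos: [553.5, 24.3, 34.4]
tool_rot: [-0.059, 0.998, 0.0, 0.0]
contact_force: [0.1, 0.1, 0.7]
opening: 59.0
grasp_force: 0.0
```

Call:
step_arm(motion=[{"tx":15,"ty":0,"tz":1,"wx":0,"wy":0,"wz":0,"grip":60},{"tx":20,"ty":0,"tz":1,"wx":0,"wy":0,"wz":0,"grip":60},{"tx":20,"ty":0,"tz":1,"wx":0,"wy":0,"wz":0,"grip":60},{"tx":10,"ty":0,"tz":0,"wx":0,"wy":0,"wz":0,"grip":60},{"tx":0,"ty":0,"tz":0,"wx":0,"wy":0,"wz":0,"grip":0},{"tx":0,"ty":0,"tz":0,"wx":0,"wy":0,"wz":0,"grip":0},{"tx":0,"ty":0,"tz":0,"wx":0,"wy":0,"wz":0,"grip":0},{"tx":0,"ty":0,"tz":0,"wx":0,"wy":0,"wz":0,"grip":0},{"tx":0,"ty":0,"tz":0,"wx":0,"wy":0,"wz":0,"grip":0}])

```text
t: 18.55
tcp_pos: [488.8, 16.5, 31.0]
tool_rot: [-0.059, 0.998, 0.0, -0.0]
contact_force: [-0.0, 1.0, -0.7]
opening: 15.4
grasp_force: 0.0
```

```bash
python3 -c "
from h import *
rs()
d=cap('top')
B=cv2.resize(d['image'][130:250,170:290],(600,600),interpolation=cv2.INTER_CUBIC)
cv2.imwrite('pics/k.png',B[:,:,::-1])"
```

```text
t 18.55 tcp rack [-99.5  -9.4] z 31.0 F rack [0.1 1. ] -0.7 T [ 0.05  0.04 -0.04] open 15.4 yaw err 3.141
```

Call:
step_arm(motion=[{"tx":-4,"ty":0,"tz":0,"wx":0,"wy":0,"wz":0,"grip":0},{"tx":-4,"ty":0,"tz":0,"wx":0,"wy":0,"wz":0,"grip":0},{"tx":-4,"ty":0,"tz":0,"wx":0,"wy":0,"wz":0,"grip":0},{"tx":-2,"ty":0,"tz":0,"wx":0,"wy":0,"wz":0,"grip":0},{"tx":-2,"ty":0,"tz":0,"wx":0,"wy":0,"wz":0,"grip":0},{"tx":-2,"ty":0,"tz":0,"wx":0,"wy":0,"wz":0,"grip":0},{"tx":-2,"ty":0,"tz":0,"wx":0,"wy":0,"wz":0,"grip":0}])

```text
t: 19.48
tcp_pos: [508.0, 18.7, 30.9]
tool_rot: [-0.059, 0.998, -0.0, -0.001]
contact_force: [-3.2, -0.4, 0.8]
opening: 0.4
grasp_force: 1.3
```

Call:
step_arm(motion=[{"tx":-2,"ty":0,"tz":0,"wx":0,"wy":0,"wz":0,"grip":0},{"tx":-2,"ty":0,"tz":0,"wx":0,"wy":0,"wz":0,"grip":0},{"tx":-2,"ty":0,"tz":0,"wx":0,"wy":0,"wz":0,"grip":0},{"tx":-2,"ty":0,"tz":0,"wx":0,"wy":0,"wz":0,"grip":0}])

```text
t: 19.98
tcp_pos: [515.3, 19.5, 30.9]
tool_rot: [-0.059, 0.998, -0.0, -0.002]
contact_force: [-7.1, -1.4, 3.7]
opening: 0.8
grasp_force: 3.5
```

Call:
step_arm(motion=[{"tx":-2,"ty":0,"tz":0,"wx":0,"wy":0,"wz":0,"grip":0},{"tx":-2,"ty":0,"tz":0,"wx":0,"wy":0,"wz":0,"grip":0},{"tx":-2,"ty":0,"tz":0,"wx":0,"wy":0,"wz":0,"grip":0},{"tx":-2,"ty":0,"tz":0,"wx":0,"wy":0,"wz":0,"grip":0}])

```text
t: 20.48
tcp_pos: [523.2, 20.5, 30.9]
tool_rot: [-0.059, 0.998, -0.0, -0.002]
contact_force: [-5.9, -1.9, 4.0]
opening: 0.6
grasp_force: 3.7
```

```bash
python3 -c "
from h import *
rs()"
```

```text
t 20.48 tcp rack [-64.8  -9.5] z 30.9 F rack [-6.1 -1.2] 4.0 T [-0.24  0.92 -0.01] open 0.6 yaw err 3.141
```

Call:
step_arm(motion=[{"tx":-2,"ty":0,"tz":0,"wx":0,"wy":0,"wz":0,"grip":0},{"tx":-2,"ty":0,"tz":0,"wx":0,"wy":0,"wz":0,"grip":0},{"tx":-2,"ty":0,"tz":0,"wx":0,"wy":0,"wz":0,"grip":0},{"tx":-2,"ty":0,"tz":0,"wx":0,"wy":0,"wz":0,"grip":0},{"tx":-2,"ty":0,"tz":0,"wx":0,"wy":0,"wz":0,"grip":0}])

```text
t: 21.1
tcp_pos: [533.1, 21.6, 30.9]
tool_rot: [-0.059, 0.998, -0.0, -0.002]
contact_force: [-6.8, -1.2, 4.6]
opening: 0.5
grasp_force: 3.8
```

Call:
step_arm(motion=[{"tx":-2,"ty":0,"tz":0,"wx":0,"wy":0,"wz":0,"grip":0},{"tx":-2,"ty":0,"tz":0,"wx":0,"wy":0,"wz":0,"grip":0},{"tx":-2,"ty":0,"tz":0,"wx":0,"wy":0,"wz":0,"grip":0},{"tx":-2,"ty":0,"tz":0,"wx":0,"wy":0,"wz":0,"grip":0},{"tx":-2,"ty":0,"tz":0,"wx":0,"wy":0,"wz":0,"grip":0}])

```text
t: 21.72
tcp_pos: [543.7, 22.9, 30.9]
tool_rot: [-0.059, 0.998, -0.0, -0.001]
contact_force: [-4.5, -1.1, 2.6]
opening: 0.5
grasp_force: 2.3
```

Call:
step_arm(motion=[{"tx":-2,"ty":0,"tz":0,"wx":0,"wy":0,"wz":0,"grip":0},{"tx":-2,"ty":0,"tz":0,"wx":0,"wy":0,"wz":0,"grip":0},{"tx":-2,"ty":0,"tz":0,"wx":0,"wy":0,"wz":0,"grip":0}])

```text
t: 22.1
tcp_pos: [550.3, 23.8, 30.9]
tool_rot: [-0.059, 0.998, 0.0, -0.0]
contact_force: [-2.4, -1.2, -0.1]
opening: 0.5
grasp_force: 1.5
```

```bash
python3 -c "
from h import *
rs()"
```

```text
t 22.1 tcp rack [-37.6  -9.4] z 30.9 F rack [-2.5 -0.9] -0.1 T [-0.05  0.38 -0.02] open 0.5 yaw err 3.141
```

Sliding force is falling to about 2.5 N with about 10 mm left, so I'll take it finely from here.

Call:
step_arm(motion=[{"tx":-1.5,"ty":0,"tz":0,"wx":0,"wy":0,"wz":0,"grip":0},{"tx":-1.5,"ty":0,"tz":0,"wx":0,"wy":0,"wz":0,"grip":0},{"tx":-1,"ty":0,"tz":0,"wx":0,"wy":0,"wz":0,"grip":0},{"tx":0,"ty":0,"tz":0,"wx":0,"wy":0,"wz":0,"grip":0}])

```text
t: 22.6
tcp_pos: [554.3, 24.3, 31.0]
tool_rot: [-0.059, 0.998, 0.0, 0.0]
contact_force: [-1.8, -0.5, -1.3]
opening: 0.2
grasp_force: 0.8
```

Call:
step_arm(motion=[{"tx":-1,"ty":0,"tz":0,"wx":0,"wy":0,"wz":0,"grip":0},{"tx":-1,"ty":0,"tz":0,"wx":0,"wy":0,"wz":0,"grip":0},{"tx":0,"ty":0,"tz":0,"wx":0,"wy":0,"wz":0,"grip":0}])

```text
t: 22.98
tcp_pos: [556.3, 24.4, 31.0]
tool_rot: [-0.059, 0.998, 0.0, 0.0]
contact_force: [-2.3, -0.3, -0.8]
opening: 0.8
grasp_force: 0.9
```

Call:
step_arm(motion=[{"tx":-0.7,"ty":0,"tz":0,"wx":0,"wy":0,"wz":0,"grip":0},{"tx":-0.7,"ty":0,"tz":0,"wx":0,"wy":0,"wz":0,"grip":0},{"tx":0,"ty":0,"tz":0,"wx":0,"wy":0,"wz":0,"grip":0}])

```text
t: 23.35
tcp_pos: [557.7, 24.6, 31.1]
tool_rot: [-0.059, 0.998, -0.0, 0.0]
contact_force: [-1.4, -0.2, -1.0]
opening: 0.8
grasp_force: 0.9
```

```bash
python3 -c "
from h import *
rs()"
```

```text
t 23.35 tcp rack [-30.1  -9.4] z 31.1 F rack [-1.4 -0. ] -1.0 T [ 0.01  0.34 -0.04] open 0.8 yaw err 3.141
```

Call:
step_arm(motion=[{"tx":-0.5,"ty":0,"tz":0,"wx":0,"wy":0,"wz":0,"grip":0},{"tx":-0.5,"ty":0,"tz":0,"wx":0,"wy":0,"wz":0,"grip":0},{"tx":0,"ty":0,"tz":0,"wx":0,"wy":0,"wz":0,"grip":0}])

```text
t: 23.72
tcp_pos: [558.7, 24.7, 31.1]
tool_rot: [-0.059, 0.998, -0.0, 0.0]
contact_force: [-1.6, -1.2, -1.3]
opening: 0.3
grasp_force: 0.9
```

Call:
step_arm(motion=[{"tx":-0.5,"ty":0,"tz":0,"wx":0,"wy":0,"wz":0,"grip":0},{"tx":-0.5,"ty":0,"tz":0,"wx":0,"wy":0,"wz":0,"grip":0},{"tx":0,"ty":0,"tz":0,"wx":0,"wy":0,"wz":0,"grip":0}])

```text
t: 24.1
tcp_pos: [559.6, 24.8, 31.1]
tool_rot: [-0.059, 0.998, -0.0, 0.0]
contact_force: [-2.3, 0.2, -1.0]
opening: 0.4
grasp_force: 0.9
```

Call:
step_arm(motion=[{"tx":-0.5,"ty":0,"tz":0,"wx":0,"wy":0,"wz":0,"grip":0},{"tx":-0.5,"ty":0,"tz":0,"wx":0,"wy":0,"wz":0,"grip":0},{"tx":0,"ty":0,"tz":0,"wx":0,"wy":0,"wz":0,"grip":0}])

```text
t: 24.48
tcp_pos: [560.7, 24.9, 31.1]
tool_rot: [-0.059, 0.998, -0.0, 0.0]
contact_force: [-1.2, -0.9, -1.5]
opening: 0.5
grasp_force: 0.8
```

```bash
python3 -c "
from h import *
rs()"
```

```text
t 24.48 tcp rack [-27.1  -9.5] z 31.1 F rack [-1.3 -0.7] -1.5 T [-0.05  0.26 -0.01] open 0.5 yaw err 3.141
```

Call:
step_arm(motion=[{"tx":-0.5,"ty":0,"tz":0,"wx":0,"wy":0,"wz":0,"grip":0},{"tx":-0.5,"ty":0,"tz":0,"wx":0,"wy":0,"wz":0,"grip":0},{"tx":0,"ty":0,"tz":0,"wx":0,"wy":0,"wz":0,"grip":0}])

```text
t: 24.85
tcp_pos: [561.3, 25.0, 31.1]
tool_rot: [-0.059, 0.998, -0.0, -0.0]
contact_force: [-4.3, -0.8, 1.6]
opening: 0.4
grasp_force: 2.0
```

Call:
step_arm(motion=[{"tx":-0.5,"ty":0,"tz":0,"wx":0,"wy":0,"wz":0,"grip":0},{"tx":-0.5,"ty":0,"tz":0,"wx":0,"wy":0,"wz":0,"grip":0},{"tx":0,"ty":0,"tz":0,"wx":0,"wy":0,"wz":0,"grip":0}])

```text
t: 25.22
tcp_pos: [561.2, 25.0, 31.1]
tool_rot: [-0.059, 0.998, -0.0, -0.002]
contact_force: [-9.3, -1.7, 5.3]
opening: 0.4
grasp_force: 4.4
```

Call:
step_arm(motion=[{"tx":-0.5,"ty":0,"tz":0,"wx":0,"wy":0,"wz":0,"grip":0},{"tx":0,"ty":0,"tz":0,"wx":0,"wy":0,"wz":0,"grip":0}])

```text
t: 25.48
tcp_pos: [561.1, 25.0, 31.1]
tool_rot: [-0.059, 0.998, -0.0, -0.002]
contact_force: [-11.3, -1.6, 6.5]
opening: 0.1
grasp_force: 5.6
```

Call:
step_arm(motion=[{"tx":-0.4,"ty":0,"tz":0,"wx":0,"wy":0,"wz":0,"grip":0},{"tx":0,"ty":0,"tz":0,"wx":0,"wy":0,"wz":0,"grip":0},{"tx":0,"ty":0,"tz":0,"wx":0,"wy":0,"wz":0,"grip":0},{"tx":0,"ty":0,"tz":0,"wx":0,"wy":0,"wz":0,"grip":0}])

```text
t: 25.98
tcp_pos: [561.1, 24.9, 31.1]
tool_rot: [-0.059, 0.998, -0.0, -0.003]
contact_force: [-11.9, -2.5, 8.0]
opening: 0.4
grasp_force: 6.5
```

Call:
step_arm(motion=[{"tx":1.5,"ty":0,"tz":0,"wx":0,"wy":0,"wz":0,"grip":0},{"tx":5,"ty":0,"tz":0,"wx":0,"wy":0,"wz":0,"grip":0},{"tx":20,"ty":0,"tz":0,"wx":0,"wy":0,"wz":0,"grip":0},{"tx":20,"ty":0,"tz":-30,"wx":0,"wy":0,"wz":0,"grip":0},{"tx":20,"ty":0,"tz":-50,"wx":0,"wy":0,"wz":0,"grip":0},{"tx":0,"ty":20,"tz":-50,"wx":0,"wy":0,"wz":0,"grip":0}])

```text
t: 26.72
tcp_pos: [494.4, 36.9, 162.4]
tool_rot: [-0.058, 0.998, -0.0, 0.001]
contact_force: [1.0, 0.9, -0.5]
opening: 0.5
grasp_force: 0.0
```

Call:
step_arm(motion=[{"tx":0,"ty":55,"tz":-20,"wx":0,"wy":0,"wz":0,"grip":0},{"tx":0,"ty":55,"tz":0,"wx":0,"wy":0,"wz":0,"grip":0},{"tx":0,"ty":55,"tz":0,"wx":0,"wy":0,"wz":0,"grip":0},{"tx":0,"ty":0,"tz":0,"wx":0,"wy":0,"wz":0,"grip":0},{"tx":0,"ty":0,"tz":0,"wx":0,"wy":0,"wz":0,"grip":0}])

```text
t: 27.35
tcp_pos: [476.0, 201.1, 181.3]
tool_rot: [-0.059, 0.998, -0.0, 0.001]
contact_force: [-0.5, -0.2, 0.3]
opening: 0.5
grasp_force: 0.0
```

```bash
python3 -c "
from h import *
rs()
d=cap('top'); np.save('t3.npy',d,allow_pickle=True)
B=cv2.resize(d['image'][130:220,170:290],(800,600),interpolation=cv2.INTER_CUBIC)
cv2.imwrite('pics/l.png',B[:,:,::-1])"
```

```text
t 27.35 tcp rack [-90.5 175.5] z 181.3 F rack [-0.5 -0.1] 0.3 T [ 0.04  0.01 -0.02] open 0.5 yaw err 3.141
```

View pics/l.png

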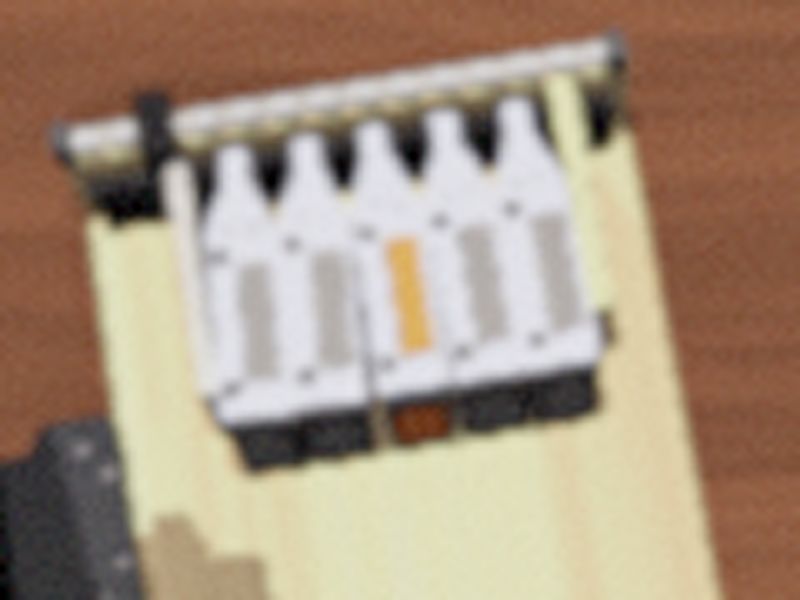

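All five stand in the row with caps flush. A small gap of about 2 mm shows beside the orange unit at (370,400), and the cheek is at (185,280). Next I'll push the cheek in.

Call:
step_arm(motion=[{"tx":-45,"ty":-15,"tz":0,"wx":0,"wy":0,"wz":0,"grip":0},{"tx":-45,"ty":-15,"tz":0,"wx":0,"wy":0,"wz":0,"grip":0},{"tx":-45,"ty":-15,"tz":20,"wx":0,"wy":0,"wz":0,"grip":0},{"tx":0,"ty":-10,"tz":40,"wx":0,"wy":0,"wz":0,"grip":0},{"tx":0,"ty":0,"tz":40,"wx":0,"wy":0,"wz":0,"grip":0},{"tx":0,"ty":0,"tz":30,"wx":0,"wy":0,"wz":0,"grip":0},{"tx":0,"ty":0,"tz":19,"wx":0,"wy":0,"wz":0,"grip":0},{"tx":0,"ty":0,"tz":0,"wx":0,"wy":0,"wz":0,"grip":0},{"tx":0,"ty":0,"tz":0,"wx":0,"wy":0,"wz":0,"grip":0}])

```text
t: 28.52
tcp_pos: [617.5, 162.2, 33.7]
tool_rot: [-0.058, 0.998, 0.0, 0.001]
contact_force: [-0.1, 0.6, 0.5]
opening: 0.3
grasp_force: 0.0
```

Call:
step_arm(motion=[{"tx":0,"ty":-4,"tz":0,"wx":0,"wy":0,"wz":0,"grip":0},{"tx":0,"ty":-4,"tz":0,"wx":0,"wy":0,"wz":0,"grip":0},{"tx":0,"ty":-3,"tz":0,"wx":0,"wy":0,"wz":0,"grip":0},{"tx":0,"ty":-3,"tz":0,"wx":0,"wy":0,"wz":0,"grip":0},{"tx":0,"ty":-2,"tz":0,"wx":0,"wy":0,"wz":0,"grip":0}])

```text
t: 29.15
tcp_pos: [618.0, 146.2, 32.0]
tool_rot: [-0.059, 0.998, -0.0, -0.0]
contact_force: [0.4, 0.0, -0.2]
opening: 0.5
grasp_force: 0.0
```

```bash
python3 -c "
from h import *
rs()"
```

```text
t 29.15 tcp rack [ 44.1 104.3] z 32.0 F rack [ 0.4 -0. ] -0.2 T [-0.01 -0.04 -0.01] open 0.5 yaw err 3.141
```

Call:
step_arm(motion=[{"tx":0,"ty":-2,"tz":0,"wx":0,"wy":0,"wz":0,"grip":0},{"tx":0,"ty":-2,"tz":0,"wx":0,"wy":0,"wz":0,"grip":0},{"tx":0,"ty":-2,"tz":0,"wx":0,"wy":0,"wz":0,"grip":0},{"tx":0,"ty":-2,"tz":0,"wx":0,"wy":0,"wz":0,"grip":0}])

```text
t: 29.65
tcp_pos: [619.0, 138.4, 32.1]
tool_rot: [-0.059, 0.998, -0.0, -0.0]
contact_force: [-0.1, -0.0, 0.2]
opening: 0.3
grasp_force: 0.0
```

Call:
step_arm(motion=[{"tx":0,"ty":-1,"tz":0,"wx":0,"wy":0,"wz":0,"grip":0},{"tx":0,"ty":-1,"tz":0,"wx":0,"wy":0,"wz":0,"grip":0},{"tx":0,"ty":-1,"tz":0,"wx":0,"wy":0,"wz":0,"grip":0},{"tx":0,"ty":-1,"tz":0,"wx":0,"wy":0,"wz":0,"grip":0}])

```text
t: 30.15
tcp_pos: [619.5, 134.5, 32.1]
tool_rot: [-0.059, 0.998, -0.0, 0.0]
contact_force: [0.2, 0.8, 0.8]
opening: 0.1
grasp_force: 0.0
```

Call:
step_arm(motion=[{"tx":0,"ty":-1,"tz":0,"wx":0,"wy":0,"wz":0,"grip":0},{"tx":0,"ty":-1,"tz":0,"wx":0,"wy":0,"wz":0,"grip":0},{"tx":0,"ty":0,"tz":0,"wx":0,"wy":0,"wz":0,"grip":0}])

```text
t: 30.52
tcp_pos: [619.8, 132.5, 32.1]
tool_rot: [-0.059, 0.998, -0.0, 0.0]
contact_force: [0.8, -0.2, -0.5]
opening: 0.5
grasp_force: 0.0
```

```bash
python3 -c "
from h import *
rs()"
```

```text
t 30.52 tcp rack [44.2 90.4] z 32.1 F rack [ 0.7 -0.3] -0.5 T [0.01 0.01 0.02] open 0.5 yaw err 3.141
```

Call:
step_arm(motion=[{"tx":0,"ty":-1,"tz":0,"wx":0,"wy":0,"wz":0,"grip":0},{"tx":0,"ty":-1,"tz":0,"wx":0,"wy":0,"wz":0,"grip":0},{"tx":0,"ty":0,"tz":0,"wx":0,"wy":0,"wz":0,"grip":0}])

```text
t: 30.9
tcp_pos: [619.9, 130.5, 32.0]
tool_rot: [-0.059, 0.998, 0.0, -0.0]
contact_force: [-0.1, 0.6, -0.1]
opening: 0.4
grasp_force: 0.0
```

Call:
step_arm(motion=[{"tx":0,"ty":-1,"tz":0,"wx":0,"wy":0,"wz":0,"grip":0},{"tx":0,"ty":-1,"tz":0,"wx":0,"wy":0,"wz":0,"grip":0},{"tx":0,"ty":0,"tz":0,"wx":0,"wy":0,"wz":0,"grip":0}])

```text
t: 31.28
tcp_pos: [620.1, 129.1, 32.1]
tool_rot: [-0.059, 0.998, 0.0, 0.0]
contact_force: [-0.4, 4.4, -0.3]
opening: 0.5
grasp_force: 2.3
```

Call:
step_arm(motion=[{"tx":0,"ty":-1,"tz":0,"wx":0,"wy":0,"wz":0,"grip":0},{"tx":0,"ty":0,"tz":0,"wx":0,"wy":0,"wz":0,"grip":0}])

```text
t: 31.52
tcp_pos: [620.3, 127.7, 32.0]
tool_rot: [-0.059, 0.998, 0.0, -0.0]
contact_force: [-0.4, 4.8, -0.6]
opening: 0.4
grasp_force: 2.3
```

Call:
step_arm(motion=[{"tx":0,"ty":-0.5,"tz":0,"wx":0,"wy":0,"wz":0,"grip":0},{"tx":0,"ty":-0.5,"tz":0,"wx":0,"wy":0,"wz":0,"grip":0},{"tx":0,"ty":0,"tz":0,"wx":0,"wy":0,"wz":0,"grip":0}])

```text
t: 31.9
tcp_pos: [620.4, 126.7, 32.0]
tool_rot: [-0.058, 0.998, 0.0, -0.0]
contact_force: [-0.4, 5.4, 0.4]
opening: 0.7
grasp_force: 2.6
```

Call:
step_arm(motion=[{"tx":0,"ty":-0.5,"tz":0,"wx":0,"wy":0,"wz":0,"grip":0},{"tx":0,"ty":-0.5,"tz":0,"wx":0,"wy":0,"wz":0,"grip":0},{"tx":0,"ty":0,"tz":0,"wx":0,"wy":0,"wz":0,"grip":0}])

```text
t: 32.28
tcp_pos: [620.5, 126.5, 32.1]
tool_rot: [-0.058, 0.998, 0.001, 0.0]
contact_force: [0.0, 7.7, -0.8]
opening: 0.5
grasp_force: 3.8
```

Call:
step_arm(motion=[{"tx":0,"ty":-0.5,"tz":0,"wx":0,"wy":0,"wz":0,"grip":0},{"tx":0,"ty":0,"tz":0,"wx":0,"wy":0,"wz":0,"grip":0}])

```text
t: 32.52
tcp_pos: [620.5, 126.1, 32.1]
tool_rot: [-0.059, 0.998, 0.001, -0.0]
contact_force: [-0.1, 7.6, -0.1]
opening: 0.0
grasp_force: 4.0
```

```bash
python3 -c "
from h import *
rs()"
```

```text
t 32.52 tcp rack [44.2 84. ] z 32.1 F rack [0.8 7.5] -0.1 T [1.2  0.05 0.02] open 0.0 yaw err 3.141
```

Call:
step_arm(motion=[{"tx":0,"ty":-0.5,"tz":0,"wx":0,"wy":0,"wz":0,"grip":0},{"tx":0,"ty":0,"tz":0,"wx":0,"wy":0,"wz":0,"grip":0}])

```text
t: 32.78
tcp_pos: [620.5, 126.0, 32.1]
tool_rot: [-0.058, 0.998, 0.001, -0.0]
contact_force: [-1.6, 9.2, 0.3]
opening: 0.4
grasp_force: 4.7
```

Call:
step_arm(motion=[{"tx":0,"ty":-0.5,"tz":0,"wx":0,"wy":0,"wz":0,"grip":0},{"tx":0,"ty":0,"tz":0,"wx":0,"wy":0,"wz":0,"grip":0}])

```text
t: 33.02
tcp_pos: [620.5, 126.1, 32.1]
tool_rot: [-0.058, 0.998, 0.002, -0.0]
contact_force: [-1.9, 11.1, -0.3]
opening: 0.5
grasp_force: 5.5
```

Call:
step_arm(motion=[{"tx":0,"ty":-0.4,"tz":0,"wx":0,"wy":0,"wz":0,"grip":0},{"tx":0,"ty":0,"tz":0,"wx":0,"wy":0,"wz":0,"grip":0}])

```text
t: 33.28
tcp_pos: [620.5, 126.1, 32.1]
tool_rot: [-0.058, 0.998, 0.002, -0.0]
contact_force: [-0.9, 12.9, 0.9]
opening: 0.6
grasp_force: 6.2
```

Call:
step_arm(motion=[{"tx":0,"ty":2,"tz":0,"wx":0,"wy":0,"wz":0,"grip":0},{"tx":0,"ty":15,"tz":0,"wx":0,"wy":0,"wz":0,"grip":0},{"tx":0,"ty":15,"tz":-20,"wx":0,"wy":0,"wz":0,"grip":0},{"tx":0,"ty":10,"tz":-50,"wx":0,"wy":0,"wz":0,"grip":0},{"tx":45,"ty":20,"tz":-30,"wx":0,"wy":0,"wz":0,"grip":0},{"tx":45,"ty":20,"tz":-30,"wx":0,"wy":0,"wz":0,"grip":0},{"tx":45,"ty":30,"tz":0,"wx":0,"wy":0,"wz":0,"grip":0},{"tx":0,"ty":0,"tz":0,"wx":0,"wy":0,"wz":0,"grip":0},{"tx":0,"ty":0,"tz":0,"wx":0,"wy":0,"wz":0,"grip":0}])

```text
t: 34.4
tcp_pos: [474.2, 219.4, 163.3]
tool_rot: [-0.059, 0.998, -0.0, 0.001]
contact_force: [-0.3, 0.2, 0.9]
opening: 0.6
grasp_force: 0.0
```

```bash
python3 -c "
from h import *
rs()
d=cap('top'); s=cap('side')
B=np.hstack([cv2.resize(d['image'][135:215,180:270],(450,400),interpolation=cv2.INTER_CUBIC),cv2.resize(s['image'][165:285,170:275],(350,400),interpolation=cv2.INTER_CUBIC)])
cv2.imwrite('pics/m.png',B[:,:,::-1])
def f(l,z):
    return ((onplane(d,np.array(l,float),z)[:,:2]-O)@MR.T).round(1).tolist()
h=cv2.cvtColor(d['image'],cv2.COLOR_RGB2HSV); m=cv2.inRange(h,(10,120,170),(24,255,255)); m[:140]=0;m[200:]=0;m[:,:200]=0;m[:,262:]=0
n,l,st,ce=cv2.connectedComponentsWithStats(m); i=1+st[1:,4].argmax(); print(st[i],f([ce[i]],88))
"
```

```text
t 34.4 tcp rack [-90.1 193.9] z 163.3 F rack [-0.2  0.2] 0.9 T [0.04 0.01 0.04] open 0.6 yaw err 3.142
[229 167   5  15  38] [[30.9, -15.7]]
```

View pics/m.png

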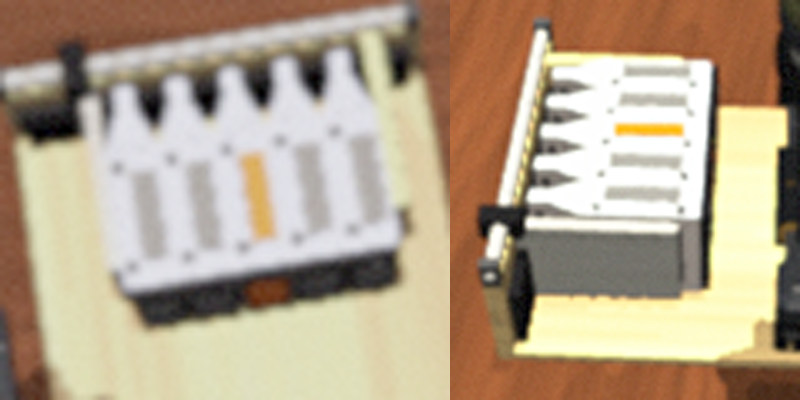

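All five stand upright, flush and tight: the caps line up from (140,305) to (395,275) in the top view and no gaps show. Handing in.

```bash
python3 -c "
from h import *
print(job_done())"
```

```text
the job is handed in; nothing more can be done
None
```

The orange-capped unit is in the gap, pressed home against the stop with about 12 N (some 10 N more than it took to slide it there). The steel cheek is back up against the row, all five units look snug and square in the last pictures, and the job is handed in (no verdict was returned).

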